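# Fit a toroidal choke on its bracket stud

### The job

Mount the copper-wound choke on the upright stud of the metal bracket, threading its mounting kit over the stud in this order: first the wide rubber pad flat on the bracket, then the dark grey plastic insulating bush on the pad, then the choke round the bush, then the small rubber pad centred on top of the choke, and last the steel dished washer, hollow side up, its dish sunk through the small pad into the choke so that its flange lies flat on the pad. Lower the choke gently rather than letting it drop, do not knock over the black solvent bottle, and leave the finished stack standing by itself, ready for its nut.

Things in the scene. Friction and masses are not known exactly. Their poses are not given: they have to be found in the camera images.
- bracket: Folded grey-painted metal bracket, 90 x 90 mm, fixed; origin under its centre, on the bench; upper face 12 mm above it; turned up to 17 degrees. One steel stud stands at its centre; a black terminal block 12 mm high lies at x = +33 to +43, y = -14 to +14 mm, so close the fingers along y. Left of the work a fume hose hangs over x > 0.49, y > -0.10 m of the bench, from 0.16 m up.
- stud_foot (a point): The stud's axis where it meets the upper face of the bracket, 12 mm above the bench. Axes as the bracket, z up. The stud is 6 mm thick, 56 mm tall, its top 4 mm coned to 2.4 mm. Undersides above this point when the stack is done: wide pad 0, bush 6, choke 6, small pad 32, flange of the washer 38 mm.
- wide_pad: Black rubber disc, 56 mm across, 6 mm thick, with a 14 mm hole; lies flat; origin at the centre of its underside, z up. 20 g.
- bush: Dark grey plastic sleeve standing on end, 18 mm outside diameter, 10.6 mm bore, 18 mm tall; origin at the centre of its underside, z up. 12 g.
- choke: Toroidal choke: a ring wound with copper wire, with one cream band of tape; 54 mm across, 26 mm bore, 26 mm tall, lying flat; origin at the centre of its underside, z up. About 0.2 kg. It takes a firm grip (30 N) round its outside.
- small_pad: Black rubber ring, 44 mm across, 6 mm thick, with a 26 mm hole; lies flat; origin at the centre of its underside, z up. 12 g.
- dish_washer: Steel dished washer, 44 mm across, 14 mm tall, standing on its dish, hollow side up. The dish tapers from 21 mm across at the flange to 15 mm at its foot, with a 10.4 mm hole; the flange (44 mm across, edge 4 mm high) begins 10 mm above the foot. Origin at the centre of the foot, z up. Seated, the foot is 28 mm above stud_foot. 50 g.
- flux_bottle: Black solvent bottle with a teal cap, 43 mm across, 83 mm tall, standing loose on the bench; origin at the centre of its underside, z up. Not to be knocked over.

How it is judged:
By the outcome, as a careful person would: the job done as asked, in the order asked, and still so for the second after the job is handed in, with the robot touching nothing.
It also fails if it takes over 138 s, if anything falls off the work surface, if the arm or the gripper's body presses on something with over 40 N, if the wrist force passes 120 N, or if a joint passes its speed limit or range.

### The arm

A 7-joint arm with a two-finger parallel gripper is mounted at the origin on a cart in front of the work surface, level with it; the furniture and walls round the work are solid. World frame = base frame: x ahead of the robot, y to its left, z up, the work surface at z = 0. Lengths are in m, angles in rad, forces in N, time in s.
With the tool pointing down it reaches from about 0.35 to 0.9 m from the base axis. Payload 19.9 kg.
Tool frame: the origin (TCP) lies between the finger pads; the fingertips stand 19 mm ahead of it and the grasp point (between the pads) is the TCP; z points along the fingers, y is the line along which they close (so a half turn about z gives the same grasp; the last joint's range is limited). The gripper opens to 94 mm and grips with 3 to 60 N. Pads are 16 mm wide; open, the fingers measure 119 mm over their backs; the gripper's body (75 mm by 177 mm) begins 78 mm behind the grasp point.
Start: joints at [-1.365, 0.417, -0.01, 1.614, 0.005, 1.111, -0.053], TCP at [0.153, 0.606, 0.224] pointing down, gripper open.
Joint ranges: [-2.81, 2.81], [-0.39, 2.02], [-1.27, 1.25], [0.06, 2.57], [-1.19, 4.33], [0.19, 2], [-2.82, 2.82]. Speed limits (rad/s): [1.89, 1.89, 2.39, 2.39, 3.01, 3.01, 3.01].

### API

Orientations are given as a 3x3 rotation matrix whose columns are the frame's x, y, z axes.
In Python, from rig import robot gives the robot as it stands. Calls block until the motion is done:
- robot.move_ptp(position, orientation): joint-space move of the TCP to a pose.
- robot.move_linear(position, velocity=0.15, frame=None, threshold=None): straight line of the TCP; frame=None keeps the orientation; velocity is the mean speed in m/s. With threshold (N) it stops when the force on the tool has changed by that much, and returns True; else False.
- robot.goto_joints(angles): joint-space move.
- robot.gripper_to(opening): finger opening in m; the grip force is fixed at half the most; returns when the fingers have stopped.
- robot.pause(seconds).
- robot.ik(position, orientation): joint angles nearest the present ones, or None.
- robot.get_state(): the state.
- robot.grab_frame(name): name is "scene" or "side" or "wrist"; returns the picture (480x640x3 uint8, red, green, blue); there is no depth.
- robot.camera_info(name): a dict with "fx", "fy", "cx", "cy" (pixels), "dist" ([k1, k2, p1, p2, k3] as OpenCV has them; the pictures are not rectified), "rvec" (rotation vector, rad) and "tvec" (3), from world to camera coordinates, as OpenCV has them. Camera axes: x right, y down, z forward; pixel columns grow to the right and rows downward; lengths in m; the calibration is good to about 2 mm. A picture is of the moment at which its call begins: read the wrist's pose just before it. camera_info takes no time and is no camera call; for the wrist camera it gives the pose at the moment of the call.
A pose or a line that the arm cannot do raises robot.PlanningError and nothing moves.
- robot.sign_off(): hands the job in; it is judged then, once.
The state is a dict: "time": time; "qpos": joint angles; "joint_vel": joint speeds; "effort": joint torques, N m; "ee_pos": TCP position; "tool_rot": TCP orientation; "force": force on the tool from outside, world axes, zero at the start; "moment": the same for the moment, N m; "opening": finger opening in m; "grasp_force": force on a finger pad.
Only numpy, scipy, OpenCV 4.12 (cv2) and the standard library are available. Lean on these libraries where they do the work, as an engineer would, in place of code of your own. Each camera call takes 0.05 s, during which the arm holds its last target. There are 200 camera calls.

## Working session

There is one attempt and no reset: what is moved stays moved. The work goes in short steps, each a Python script; the robot and the scene stay as the last script left them, time stands still between calls to the robot, and variables do not carry over. Pictures are saved under pics/ and viewed, at most 14 in all, crops included, and the job is handed in when it is done.

```bash
ls; mkdir -p pics; python3 - <<'E'
from rig import robot
import cv2,numpy as np
for n in("scene","side"):
    f=robot.grab_frame(n); cv2.imwrite(f"pics/{n}0.png",f[:,:,::-1]); i=robot.camera_info(n)
    R=cv2.Rodrigues(np.array(i["rvec"]))[0]; print(n,i["fx"],i["dist"],-R.T@np.array(i["tvec"]).ravel(),R[2])
s=robot.get_state();print(s["time"],s["ee_pos"],s["tool_rot"],s["opening"],s["force"])
E
```

```text
pics
scene 443.882977832143 [-0.10027479  0.          0.          0.          0.        ] [-0.00245075 -0.75263299  0.50462091] [ 0.64028151  0.56416409 -0.52130458]
side 618.4844556212254 [0.06967741 0.         0.         0.         0.        ] [0.18154353 0.3992912  0.41445803] [ 0.40367696 -0.81165979 -0.42220054]
0.1 [0.15320355 0.60561855 0.22391311] [[-9.69471652e-01  2.45203338e-01 -1.97671994e-04]
 [ 2.45203410e-01  9.69471109e-01 -1.02744572e-03]
 [-6.02958316e-05 -1.04454934e-03 -9.99999453e-01]] 0.09404385837747947 [-0.16533194  0.74614432  0.16929332]
```

View pics/scene0.png

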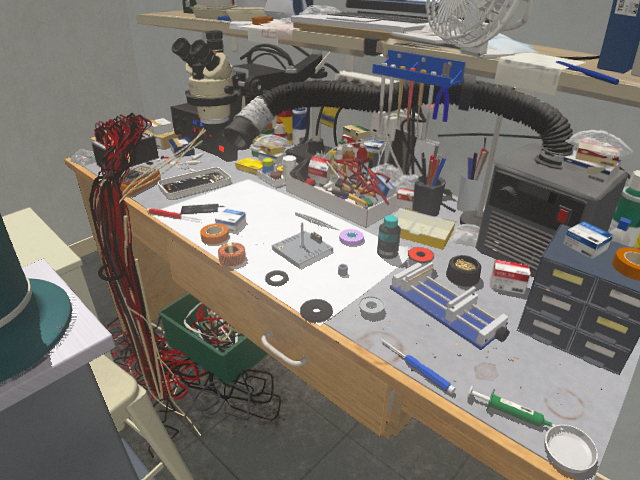

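View pics/side0.png

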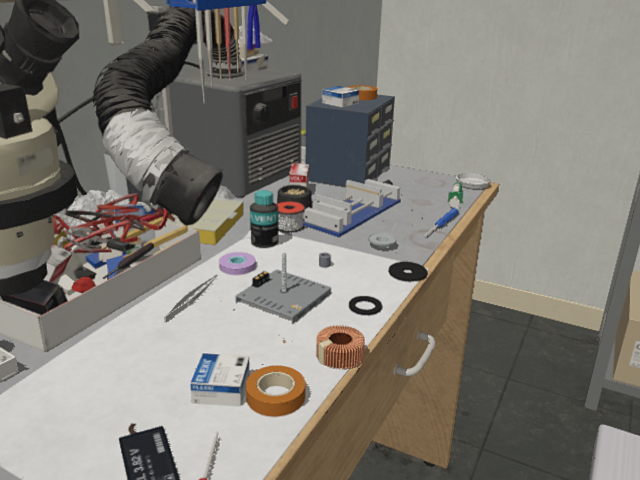

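Scene: choke (232,255), small pad (276,278), wide pad (317,310), bush (342,270), washer (372,307), bracket with stud (303,225–247), bottle (388,240). The orange tape roll (215,234) is a distractor. Side shows the same things: choke (341,346), small pad (365,305), wide pad (408,271), bush (324,260), washer (383,241), stud (283,255–292).

```bash
cat > h.py <<'E'
from rig import robot
import cv2,numpy as np
def ray(i,uv):
    K=np.array([[i["fx"],0,i["cx"]],[0,i["fy"],i["cy"]],[0,0,1]])
    p=cv2.undistortPoints(np.array(uv,float).reshape(-1,1,2),K,np.array(i["dist"])).reshape(-1,2)
    R=cv2.Rodrigues(np.array(i["rvec"],float))[0]; c=-R.T@np.array(i["tvec"],float).ravel()
    return c,np.c_[p,np.ones(len(p))]@R
def onplane(i,uv,z):
    c,d=ray(i,uv); return (c+d*((z-c[2])/d[:,2])[:,None])[:,:2]
def two(i1,u1,i2,u2):
    A=np.zeros((3,3));b=np.zeros(3)
    for i,u in((i1,u1),(i2,u2)):
        c,d=ray(i,[u]); d=d[0]/np.linalg.norm(d[0]); P=np.eye(3)-np.outer(d,d); A+=P;b+=P@c
    return np.linalg.solve(A,b)
def down(a):  # tool pointing down, y axis at angle a from world y (closing line)
    y=np.array([-np.sin(a),np.cos(a),0]); z=np.array([0,0,-1.]); return np.c_[np.cross(y,z),y,z]
E
python3 - <<'E'
from h import *
S,D=robot.camera_info("scene"),robot.camera_info("side")
for n,a,b,z in [("choke",(232,255),(341,346),.013),("small",(276,278),(365,305),.006),("wide",(317,310),(408,271),.006),("bush",(342,270),(324,260),.009),("washer",(372,305),(383,241),.014),("bottle",(388,240),(264,218),.04),("studtop",(303,224),(283,254),.068),("tape",(215,234),(275,390),.01)]:
    print(n,two(S,a,D,b).round(3),onplane(S,[a],z).round(3),onplane(D,[b],z).round(3))
try:
  for p in [(.45,-.1,.3),(.4,-.1,.3),(.5,-.2,.3)]: print(p,robot.ik(p,down(0)))
except Exception as e: print(e)
E
```

```text
choke [ 0.418 -0.135  0.012] [[ 0.416 -0.137]] [[ 0.419 -0.134]]
small [ 0.435 -0.244  0.003] [[ 0.431 -0.248]] [[ 0.435 -0.241]]
wide [ 0.42  -0.362  0.003] [[ 0.418 -0.365]] [[ 0.419 -0.358]]
bush [ 0.534 -0.322  0.009] [[ 0.531 -0.323]] [[ 0.536 -0.324]]
washer [ 0.486 -0.428  0.01 ] [[ 0.484 -0.43 ]] [[ 0.482 -0.418]]
bottle [ 0.649 -0.346  0.038] [[ 0.638 -0.351]] [[ 0.655 -0.352]]
studtop [ 0.539 -0.213  0.064] [[ 0.532 -0.22 ]] [[ 0.537 -0.208]]
tape [ 0.446 -0.038  0.007] [[ 0.443 -0.043]] [[ 0.446 -0.036]]
(0.45, -0.1, 0.3) [-0.80972668  0.0492261   1.00620489  1.92940624 -0.04486114  1.18618199
  1.78356817]
(0.4, -0.1, 0.3) [-0.9013489  -0.15665117  0.9882406   2.02646303  0.13995977  1.20510065
  1.60167791]
(0.5, -0.2, 0.3) [-0.61709929  0.39195883  1.21485534  1.76185941 -0.38560615  1.25960289
  2.26567847]
```

```bash
python3 - <<'E'
from h import *
S=robot.camera_info("scene")
print("corner",onplane(S,[(70,160),(400,415),(262,340)],0))
for z in(-.6,-.3,0,.1,.2): print(z,onplane(S,[(172,410),(110,300),(105,180),(115,125)],z).round(2).tolist())
print("hose end",[two(S,(238,130),robot.camera_info("side"),(190,200))])
f=robot.grab_frame("wrist"); cv2.imwrite("pics/w0.png",f[:,:,::-1])
i=robot.camera_info("wrist");R=cv2.Rodrigues(np.array(i["rvec"]))[0]; st=robot.get_state()
T=st["tool_rot"]; print(i["fx"],"cam in tool",T.T@(-R.T@np.array(i["tvec"]).ravel()-st["ee_pos"]),"axes",(R@T).round(2).tolist())
for q in ([-0.6,.0,0,1.9,0,1.24,-.05],): print(q)
E
```

```text
corner [[ 0.39848941  0.66498862]
 [ 0.34309816 -0.58509391]
 [ 0.31100573 -0.34563752]]
-0.6 [[0.31, 0.11], [0.41, 0.73], [0.9, 1.84], [1.44, 2.86]]
-0.3 [[0.22, -0.12], [0.3, 0.32], [0.65, 1.14], [1.05, 1.88]]
0 [[0.14, -0.36], [0.19, -0.08], [0.41, 0.43], [0.66, 0.9]]
0.1 [[0.11, -0.44], [0.15, -0.21], [0.33, 0.2], [0.53, 0.57]]
0.2 [[0.08, -0.51], [0.11, -0.34], [0.25, -0.04], [0.39, 0.24]]
hose end [array([ 0.53419642, -0.02763011,  0.20788914])]
406.75261206481724 cam in tool [ 0.07588749  0.00045533 -0.15998223] axes [[0.0, 1.0, -0.0], [-0.97, 0.0, -0.26], [-0.26, 0.0, 0.97]]
[-0.6, 0.0, 0, 1.9, 0, 1.24, -0.05]
```

View pics/w0.png

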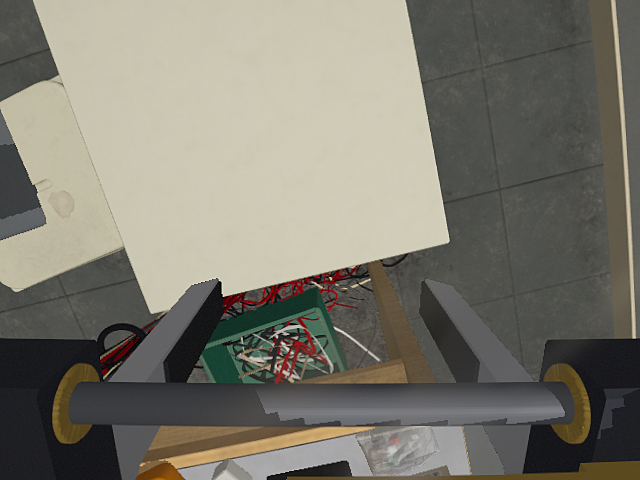

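The wrist picture shows only floor, stool and fingers (finger tips at about row 285), so the arm isn't over the bench yet. I'll retract high, then swing inboard past the cables and hose.

```bash
python3 - <<'E'
from h import *
s=robot.get_state(); T=np.array(s["tool_rot"])
q=robot.ik([.098,.388,.42],T); print(q)
q=np.array(q); robot.goto_joints(q)
q[0]=0.5; q[6]=-0.053+0  
robot.goto_joints(q)
s=robot.get_state(); print(s["time"],s["ee_pos"],s["tool_rot"],s["force"])
for k in range(2):
  for p in [(.43,-.2,.3),(.48,-.3,.3),(.537,-.213,.03),(.486,-.428,.03),(.418,-.135,.03)]:
    print(k,p,np.round(robot.ik(p,down(k*np.pi)),2))
E
```

```text
[-1.3746337  -0.1343172  -0.0225136   1.8154331  -0.00301877  1.46141838
 -0.07359158]
3.925 [ 0.34123161 -0.20904574  0.41998327] [[ 5.05143103e-01  8.63035122e-01 -9.07807103e-04]
 [ 8.63035598e-01 -5.05142876e-01  4.80795281e-04]
 [-4.36290769e-05 -1.02634027e-03 -9.99999472e-01]] [ 0.41299316 -0.28253397 -0.36554976]
0 (0.43, -0.2, 0.3) [ 0.36  0.07  0.01  1.88 -0.    1.19  1.94]
0 (0.48, -0.3, 0.3) [ 0.49  0.25  0.02  1.67 -0.    1.22  2.08]
0 (0.537, -0.213, 0.03) [ 0.41  0.59 -0.11  1.86  0.1   0.7   1.81]
0 (0.486, -0.428, 0.03) [ 0.68  0.68 -0.01  1.68  0.01  0.78  2.24]
0 (0.418, -0.135, 0.03) [ 0.3   0.41 -0.07  2.2   0.06  0.54  1.76]
1 (0.43, -0.2, 0.3) [ 0.5   0.08 -0.14  1.87  0.01  1.19 -1.21]
1 (0.48, -0.3, 0.3) [ 0.54  0.25 -0.04  1.67  0.01  1.22 -1.08]
1 (0.537, -0.213, 0.03) [ 0.41  0.59 -0.11  1.86  0.1   0.7  -1.33]
1 (0.486, -0.428, 0.03) [ 0.62  0.68  0.07  1.68 -0.06  0.78 -0.85]
1 (0.418, -0.135, 0.03) [ 0.4   0.42 -0.18  2.19  0.14  0.54 -1.46]
```

```bash
python3 - <<'E'
from h import *
import json
for n,p in [("A",(.47,-.27,.28)),("B",(.60,-.27,.28))]:
    robot.move_ptp(p,down(0)); robot.pause(.2)
    i=robot.camera_info("wrist"); f=robot.grab_frame("wrist"); cv2.imwrite(f"pics/w{n}.png",f[:,:,::-1])
    json.dump({k:np.array(v).tolist() for k,v in i.items()},open(f"w{n}.json","w"))
    s=robot.get_state(); print(s["time"],s["ee_pos"],s["force"])
E
```

```text
6.0583 [ 0.46996443 -0.27002049  0.28016084] [-0.25896483 -0.41985846 -0.24235562]
6.8917 [ 0.59939545 -0.27037919  0.28061507] [-0.35127327  0.02777868 -0.75942194]
```

View pics/wA.png

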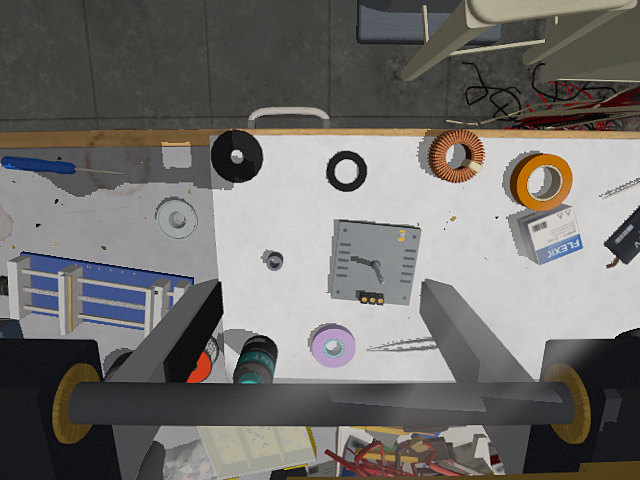

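View pics/wB.png

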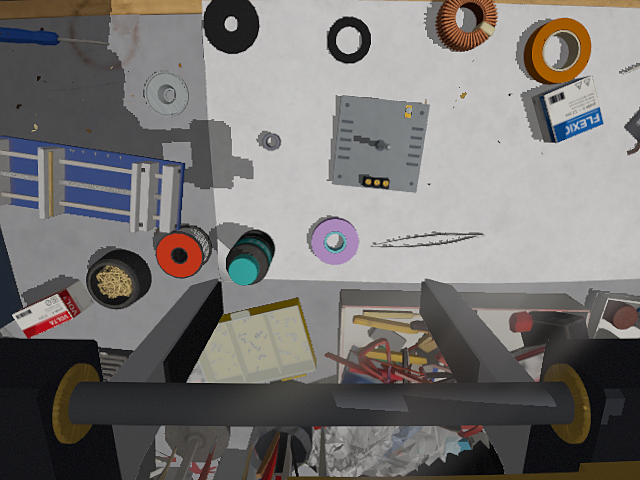

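A: wide pad (237,157), small pad (347,171), choke (457,156), washer (177,218), bush (274,260), bracket (375,262). B: bracket (380,145) with stud near (380,146), bottle (250,258). Next are an enlarged view of the stud and masks for the rest.

```bash
python3 - <<'E'
from h import *
import json
A,B=[cv2.imread(f"pics/w{n}.png") for n in "AB"]; iA,iB=[json.load(open(f"w{n}.json")) for n in "AB"]
a=cv2.resize(A[210:315,320:430],None,fx=3.6,fy=5,interpolation=0); b=cv2.resize(B[90:195,325:435],None,fx=3.6,fy=5,interpolation=0)
cv2.imwrite("pics/stud.png",np.hstack([a,b]))
def big(m,c):
    n,l,s,ct=cv2.connectedComponentsWithStats(m.astype(np.uint8)*255); 
    k=min((k for k in range(1,n) if s[k,4]>60),key=lambda k:np.hypot(*(ct[k]-c))); 
    cs=max(cv2.findContours((l==k).astype(np.uint8),cv2.RETR_EXTERNAL,cv2.CHAIN_APPROX_NONE)[0],key=len); return cs
for n,I,i,w in[("A",A,iA,{"wide":((237,157),32,.006),"small":((347,171),27,.006),"choke":((457,156),36,.026),"washer":((177,218),28,.012),"bush":((274,260),14,.018)}),("B",B,iB,{"small":((349,40),30,.006),"washer":((167,94),28,.012),"bush":((269,141),12,.018)})]:
  hsv=cv2.cvtColor(I,cv2.COLOR_BGR2HSV)
  for k,(c,r,z) in w.items():
    m=np.zeros(I.shape[:2],bool); yy,xx=np.mgrid[:480,:640]; m=np.hypot(xx-c[0],yy-c[1])<r
    v=hsv[:,:,2].astype(int)
    if k in("wide","small"): m&=v<60
    elif k=="choke": m&=(hsv[:,:,1]>70)
    elif k=="bush": m&=v<110
    else:
        m&=(v>185)
    h=cv2.convexHull(big(m,np.array(c))); (cx,cy),d,_=cv2.fitEllipse(h)
    for zz in(0,z): 
        p=onplane(i,h.reshape(-1,2),zz); (x,y),rr=cv2.minEnclosingCircle(p.astype(np.float32)); print(n,k,(round(cx,1),round(cy,1)),np.round(d,1),"z",zz,np.round([x,y,2*rr],4),onplane(i,[(cx,cy)],zz).round(4))
E
```

```text
A wide (236.2, 155.9) [50.8 53.5] z 0 [ 0.4185 -0.3599  0.0559] [[ 0.4181 -0.3598]]
A wide (236.2, 155.9) [50.8 53.5] z 0.006 [ 0.4182 -0.3587  0.0551] [[ 0.4178 -0.3586]]
A small (346.2, 170.9) [39.7 40.2] z 0 [ 0.4344 -0.2426  0.0435] [[ 0.4342 -0.2425]]
A small (346.2, 170.9) [39.7 40.2] z 0.006 [ 0.4338 -0.243   0.0429] [[ 0.4336 -0.2429]]
A choke (456.4, 149.1) [60.6 66.7] z 0 [ 0.4119 -0.1259  0.0694] [[ 0.4108 -0.1257]]
A choke (456.4, 149.1) [60.6 66.7] z 0.026 [ 0.4109 -0.1344  0.0653] [[ 0.4099 -0.1341]]Traceback (most recent call last):
  File "<stdin>", line 20, in <module>
  File "<stdin>", line 8, in big
ValueError: min() iterable argument is empty
```

View pics/stud.png

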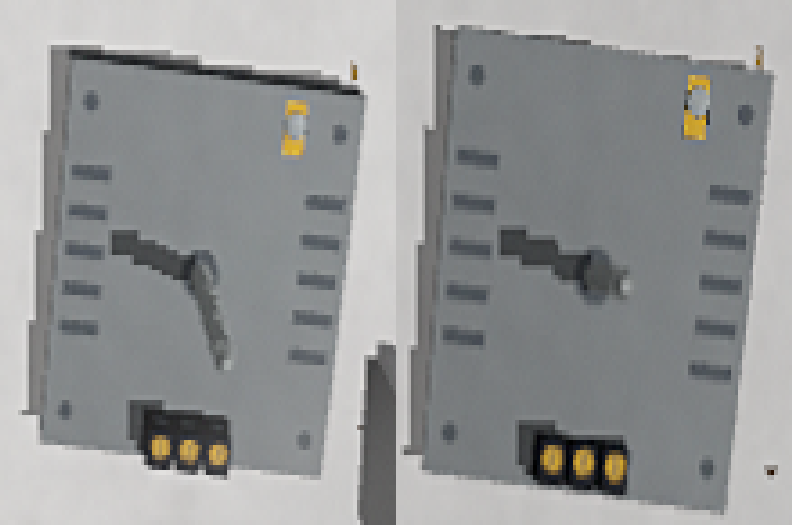

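```bash
python3 - <<'E'
from h import *
import json
iA,iB=[json.load(open(f"w{n}.json")) for n in "AB"]
print("studtop",two(iA,(381.3,281.8),iB,(388.2,146.8)),"foot",two(iA,(375.9,263),iB,(380.3,144.6)),onplane(iA,[(375.9,263)],.012),onplane(iB,[(380.3,144.6)],.012))
c=np.array([(70,55),(365,95),(322,477),(40,440)])/[3.6,5]+[320,210]-.5
p=onplane(iA,c,.012); print(p.round(4),p.mean(0)); print(np.degrees(np.arctan2(*(p[3]-p[0])[::-1])),np.degrees(np.arctan2(*(p[2]-p[1])[::-1])))
P=dict(choke=(.418,-.135),stud=(.537,-.213),small=(.434,-.243),bush=(.534,-.322),wide=(.418,-.360),washer=(.486,-.425))
tiles=[]
for n,p in P.items():
    robot.move_ptp([*p,.13],down(0)); robot.pause(.15)
    i=robot.camera_info("wrist"); f=robot.grab_frame("wrist")[:,:,::-1]; cv2.imwrite(f"pics/h_{n}.png",f)
    json.dump({k:np.array(v).tolist() for k,v in i.items()},open(f"h_{n}.json","w"))
    tiles.append(f[110:370,190:450])
cv2.imwrite("pics/hm.png",np.vstack([np.hstack(tiles[:3]),np.hstack(tiles[3:])]))
s=robot.get_state(); print(s["time"],s["force"])
E
```

```text
studtop [ 0.5359917  -0.20987634  0.06525567] foot [ 0.53574229 -0.20814925  0.00646281] [[ 0.53394056 -0.20880697]] [[ 0.5355847  -0.20906055]]
[[ 0.4859 -0.2503]
 [ 0.4947 -0.1613]
 [ 0.5842 -0.1692]
 [ 0.575  -0.2587]] [ 0.53496488 -0.20987177]
-5.409138617462122 -5.032911340681343
11.8833 [-0.31154705  0.15726826  0.11673454]
```

View pics/hm.png

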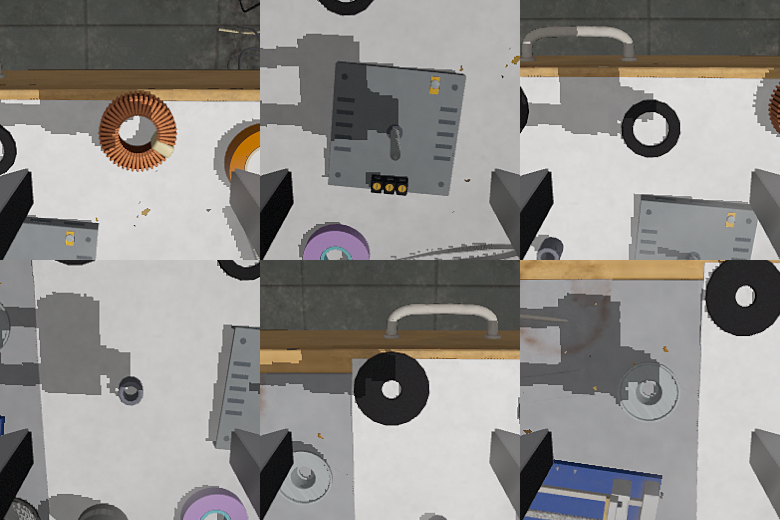

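Tiles, left to right and top to bottom: choke, bracket with stud (foot tile (395,131), top (396,157)), small pad, bush, wide pad, washer. Each is near the tile centre, so the rough positions hold. Now the precise measurement.

```bash
python3 - <<'E'
from h import *
import json
Z=dict(choke=(0,.026,.054),small=(0,.006,.044),wide=(0,.006,.056),bush=(0,.018,.018),washer=(.010,.014,.044))
yy,xx=np.mgrid[:480,:640]
for n,(z0,z1,D) in Z.items():
    I=cv2.imread(f"pics/h_{n}.png"); i=json.load(open(f"h_{n}.json")); H=cv2.cvtColor(I,cv2.COLOR_BGR2HSV).astype(int); h,s,v=H[:,:,0],H[:,:,1],H[:,:,2]
    near=np.hypot(xx-320,yy-240)<60
    if n=="washer":
        g=cv2.GaussianBlur(cv2.cvtColor(I,cv2.COLOR_BGR2GRAY)[160:320,240:400],(3,3),0)
        c=cv2.HoughCircles(g,cv2.HOUGH_GRADIENT,1,20,param1=80,param2=12,minRadius=26,maxRadius=34)
        for q in c[0][:3]: print(n,q+[240,160,0],onplane(i,[q[:2]+[240,160]],.013))
        continue
    m={"choke":(h<13)&(s>90),"bush":(v<125)&(s<80)&(np.hypot(xx-320,yy-240)<18)}.get(n,v<62)&near
    m=cv2.morphologyEx(m.astype(np.uint8),cv2.MORPH_OPEN,np.ones((3,3)))
    cs=max(cv2.findContours(m,cv2.RETR_EXTERNAL,cv2.CHAIN_APPROX_NONE)[0],key=cv2.contourArea).reshape(-1,2).astype(float)
    lo=onplane(i,cs,z0); hi=onplane(i,cs,z1)
    x=(lo[:,0].min()+hi[:,0].max())/2; y=(hi[:,1].min()+hi[:,1].max())/2
    print(n,cs.min(0),cs.max(0),"xy",round(x,4),round(y,4),"sizes",round(hi[:,0].max()-lo[:,0].min(),4),round(np.ptp(hi[:,1]),4),D)
i=json.load(open("h_stud.json"))
print("stud",onplane(i,[(325.5,240.5)],.012),onplane(i,[(326.5,267)],.068))
I=cv2.imread("pics/h_stud.png")
for n,b in(("bush",(220,300,280,360)),("stud",(225,285,295,355))):
    I=cv2.imread(f"pics/h_{n}.png"); cv2.imwrite(f"pics/c_{n}.png",cv2.resize(I[b[0]-10:b[1]-10,b[2]:b[3]],None,fx=5,fy=5,interpolation=0))
a=[cv2.resize(cv2.imread(f"pics/h_{n}.png")[205:285,280:360],(390,390),interpolation=0) for n in("bush","stud")]
cv2.imwrite("pics/c2.png",np.hstack(a))
E
```

```text
choke [289. 202.] [365. 278.] xy 0.4161 -0.131 sizes 0.0486 0.0514 0.054
small [292. 210.] [349. 266.] xy 0.4338 -0.2424 sizes 0.0407 0.0413 0.044
wide [284. 202.] [358. 274.] xy 0.4181 -0.3589 sizes 0.0527 0.0537 0.056
bush [303. 224.] [332. 254.] xy 0.5312 -0.3231 sizes 0.0174 0.02 0.018
washer [318.5        239.5         28.60000038] [[ 0.48279117 -0.42544963]]
stud [[ 0.53471829 -0.20874168]] [[ 0.53560868 -0.20876743]]
```

View pics/c2.png

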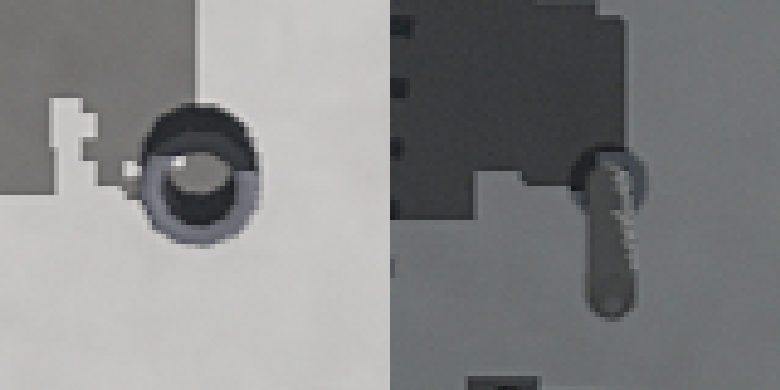

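Stud foot is near (324.4,242.4) px and its top near (324.8,266.7); the bush ring spans columns 310–333. Both agree with the earlier values, so I'll pick and place the wide pad.

```bash
cat >> h.py <<'E'
STUD=np.array([.5355,-.2092])
def pick(xy,z,opening,up=.16,v=.12):
    robot.gripper_to(opening)
    robot.move_ptp([*xy,max(z+.06,.10)],down(0)); robot.move_linear([*xy,z],v)
    g=robot.gripper_to(0); s=robot.get_state(); print("grasp",s["opening"],s["grasp_force"])
    robot.move_linear([*xy,up],.2); s=robot.get_state(); print("lifted",s["opening"],s["ee_pos"],s["time"])
def snap(n):
    robot.pause(.1); i=robot.camera_info("wrist"); f=robot.grab_frame("wrist")[:,:,::-1]; cv2.imwrite(f"pics/{n}.png",f); return i,np.ascontiguousarray(f)
def px(p):  # world -> wrist pixel
    i=robot.camera_info("wrist"); K=np.array([[i["fx"],0,i["cx"]],[0,i["fy"],i["cy"]],[0,0,1]])
    return cv2.projectPoints(np.array(p,float).reshape(-1,1,3),np.array(i["rvec"]),np.array(i["tvec"]),K,np.array(i["dist"]))[0].reshape(-1,2)
E
python3 - <<'E'
from h import *
import json
print(onplane(json.load(open("h_bush.json")),[(321,240)],.012))
i=json.load(open("h_stud.json"));print("stud",onplane(i,[(324.4,242.4)],.012),onplane(i,[(324.8,266.7)],.068))
pick((.4184,-.3589),.0205,.075)
robot.move_ptp([*STUD,.16],down(0)); i,f=snap("g_wide")
g=cv2.cvtColor(f,cv2.COLOR_BGR2GRAY); e=np.array(robot.get_state()["ee_pos"])
print(px([e+[-.028,0,-.0205],e+[.028,0,-.0145],e+[-.007,0,-.0145],e+[.007,0,-.0145]]).round(1))
print(g[250:345,316:325].mean(1).astype(int).tolist())
E
```

```text
[[ 0.53143112 -0.32073343]]
stud [[ 0.53611151 -0.2095163 ]] [[ 0.53542729 -0.20974599]]
grasp 0.05367062496512833 30.616627419367433
lifted 0.05436519273472093 [ 0.41794489 -0.35849495  0.15897011] 15.025
[[319.8 240. ]
 [320.1 355.5]
 [319.9 287.6]
 [319.9 315.6]]
[16, 18, 18, 17, 18, 15, 15, 16, 16, 17, 16, 17, 17, 17, 16, 16, 17, 18, 17, 17, 17, 17, 17, 16, 16, 19, 16, 16, 17, 18, 17, 16, 17, 19, 17, 13, 31, 71, 59, 57, 46, 140, 207, 202, 198, 197, 196, 195, 193, 194, 194, 194, 195, 196, 195, 194, 193, 194, 194, 198, 205, 109, 21, 13, 18, 22, 23, 24, 24, 25, 26, 27, 27, 28, 29, 30, 31, 32, 33, 34, 36, 37, 38, 39, 40, 42, 43, 44, 46, 56, 56, 56, 58, 59, 60]
```

```bash
sed -i 's/^STUD=.*/STUD=np.array([.5357,-.2096])/' h.py; cat >> h.py <<'E'
def place(z,dx=0,opening=.075,v=.06,thr=None,up=.16,zc=None):
    xy=STUD+[dx,0]
    robot.move_linear([*xy,.13 if zc is None else zc],.15)
    if zc is not None: pass
    hit=robot.move_linear([*xy,z],v,threshold=thr); s=robot.get_state(); print("down",hit,s["ee_pos"],s["force"])
    robot.gripper_to(opening); robot.move_linear([*xy,up],.2); s=robot.get_state(); print("t",s["time"],s["force"])
E
python3 - <<'E'
from h import *
place(.0335,.0006)
i,f=snap("p_wide"); print(px([[*STUD,.068],[*STUD,.018]]))
pick((.5315,-.3207),.0205,.04)
robot.move_ptp([*STUD,.16],down(0)); snap("g_bush")
e=np.array(robot.get_state()["ee_pos"]);print(e,px([e+[-.009,0,-.0025],e+[.009,0,-.0025],e+[0,0,-.0025]]))
a=cv2.imread("pics/p_wide.png")[180:380,220:420];b=cv2.imread("pics/g_bush.png")[220:420,220:420]
cv2.imwrite("pics/m1.png",cv2.resize(np.hstack([a,b]),(800,400),interpolation=0))
E
```

```text
down False [ 0.5364932  -0.20969078  0.03381712] [ 0.45982853  0.81472281 -0.01862029]
t 19.3917 [-0.89419655  0.34580682 -0.5248797 ]
[[319.75202195 254.52128727]
 [319.90283156 235.61054819]]
grasp 0.017029303479932666 30.000554658472538
lifted 0.01673158150884502 [ 0.530953   -0.32040964  0.15884313] 23.0
[ 0.53529544 -0.21059769  0.15936596] [[319.78581976 293.61520484]
 [319.87872541 331.6399654 ]
 [319.8328058  312.89802758]]
```

View pics/m1.png

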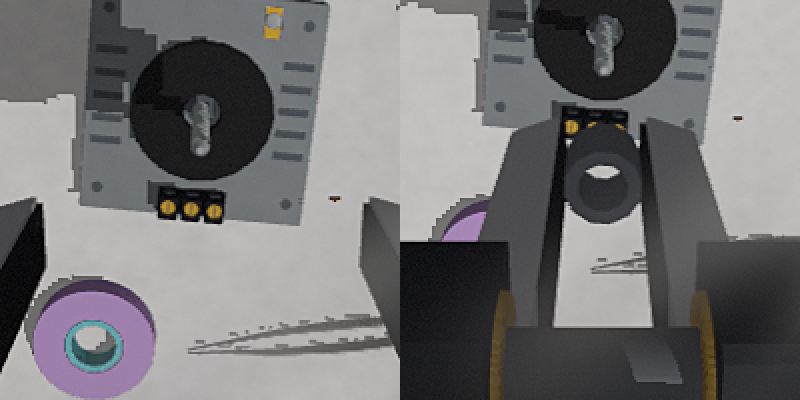

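Wide pad lies flat and centred on the stud (left: stud top at px (320.5,255), predicted (319.8,254.5)). The bush is held upright, its top ring centred at about (321,312), where it should be.

```bash
python3 - <<'E'
from h import *
place(.0392,0,.04,thr=12)
i,f=snap("p_bush"); print(px([[*STUD,.068],[*STUD,.036]]))
# choke: centre grasp at mid height
pick((.416,-.1325),.0215,.072)
robot.move_ptp([*STUD,.16],down(0)); snap("g_choke")
e=np.array(robot.get_state()["ee_pos"]);print(e,px([e+[-.013,0,.0045],e+[.013,0,.0045],e+[0,.0,.0045],e+[.027,0,.0045]]).round(1), robot.get_state()["force"])
a=cv2.imread("pics/p_bush.png")[180:380,220:420];b=cv2.imread("pics/g_choke.png")[220:420,220:420]
cv2.imwrite("pics/m2.png",cv2.resize(np.hstack([a,b]),(800,400),interpolation=0))
E
```

```text
down False [ 0.53588732 -0.20963509  0.03952168] [-0.79742262 -0.03518647 -0.08763546]
t 27.0 [0.32549841 0.39896093 0.27286024]
[[319.73944157 255.47235374]
 [319.84234949 242.55765805]]
grasp 0.053367898303722905 30.001574847847223
lifted 0.05311100457458477 [ 0.41544752 -0.13237067  0.15912076] 30.575
[ 0.53506541 -0.20899143  0.15965122] [[319.8 291.1]
 [319.8 347.9]
 [319.8 320.1]
 [319.8 376.5]] [-0.66719785 -0.07031274 -2.12144236]
```

View pics/m2.png

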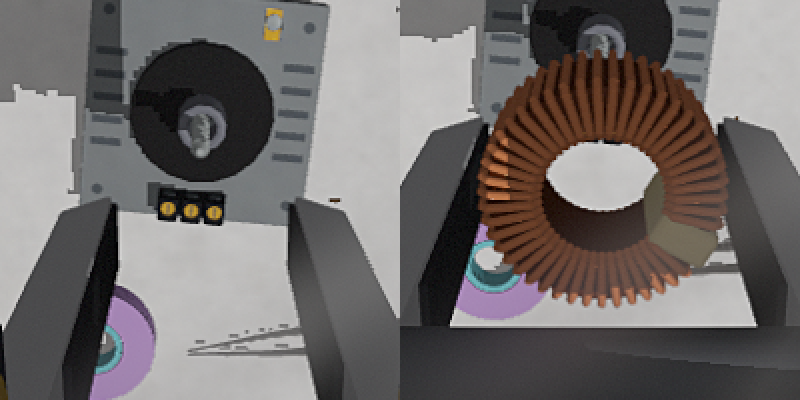

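The bush stands centred round the stud (left). The choke is held level, bore centred near px (323,317), about 0.9 mm short in x and 1 mm long in y. I'll correct for that and lower it gently.

```bash
cat >> h.py <<'E'
def place2(z,d=(0,0),opening=.075,thr=8,slow=.012,up=.16):
    xy=STUD+np.array(d)
    robot.move_linear([*xy,.135],.1); robot.pause(.2); robot.move_linear([*xy,z+slow],.08); robot.pause(.1)
    hit=robot.move_linear([*xy,z],.015,threshold=thr); robot.pause(.1); s=robot.get_state(); print("down",hit,s["ee_pos"],s["force"])
    robot.gripper_to(opening); robot.move_linear([*xy,up],.2); s=robot.get_state(); print("t",s["time"],s["force"])
E
python3 - <<'E'
from h import *
place2(.0393,(.0008,-.0007),.072)
snap("p_choke"); print(px([[*STUD,.068],[*STUD,.044]]))
pick((.4340,-.2424),.0205,.062)
robot.move_ptp([*STUD,.17],down(0)); snap("g_small")
e=np.array(robot.get_state()["ee_pos"]);print(e,px([e+[-.013,0,-.0145],e+[.013,0,-.0145],e+[0,.0,-.0145],e+[.022,0,-.0145]]).round(1), robot.get_state()["force"])
a=cv2.imread("pics/p_choke.png")[180:380,220:420];b=cv2.imread("pics/g_small.png")[220:420,220:420]
cv2.imwrite("pics/m3.png",cv2.resize(np.hstack([a,b]),(800,400),interpolation=0))
E
```

```text
down True [ 0.53634821 -0.21024951  0.03999808] [-1.24140938  0.36838107  7.37606928]
t 35.325 [-0.33055759 -0.51989218 -0.70610471]
[[320.75377741 254.48335392]
 [320.73305501 244.65816005]]
grasp 0.042299032268609336 30.000597797334194
lifted 0.042236560378772325 [ 0.43350372 -0.24212969  0.15907531] 38.5583
[ 0.53459531 -0.21019571  0.16934732] [[319.9 275.3]
 [320.  327.3]
 [319.9 301.8]
 [320.  344.4]] [-0.12813612 -0.21915393  0.2053665 ]
```

View pics/m3.png

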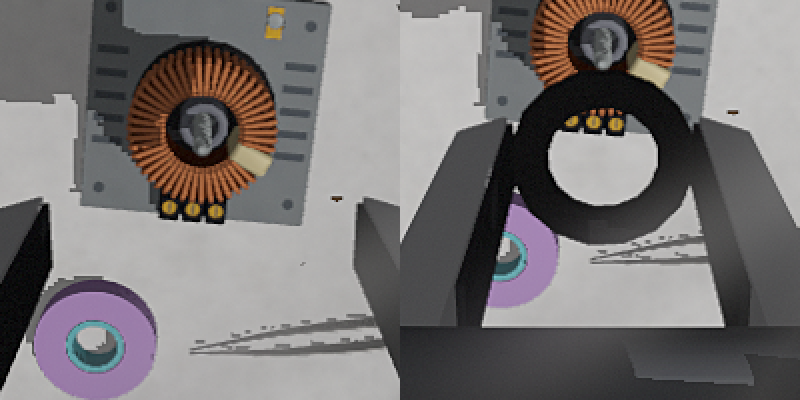

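Choke seated round the bush, bore centred on the stud (left, tile (203,128)). The small pad is held with its hole at px (321,300), about 1.1 mm short in x.

```bash
python3 - <<'E'
from h import *
place2(.0640,(.0011,-.0008),.062,thr=5)
snap("p_small"); print(px([[*STUD,.068],[*STUD,.050]]))
pick((.4833,-.4252),.0285,.062)
robot.move_ptp([*STUD,.17],down(0)); snap("g_wash")
e=np.array(robot.get_state()["ee_pos"]);print(e,px([e+[-.022,0,-.0145],e+[.022,0,-.0145],e+[-.0052,0,-.0285],e+[.0052,0,-.0285]]).round(1), robot.get_state()["force"])
a=cv2.imread("pics/p_small.png")[180:380,220:420];b=cv2.imread("pics/g_wash.png")[220:420,220:420]
cv2.imwrite("pics/m4.png",cv2.resize(np.hstack([a,b]),(800,400),interpolation=0))
E
```

```text
down True [ 0.53668377 -0.21032832  0.06463076] [-0.52084177  0.32761484  6.57315388]
t 42.8667 [ 0.03044533  0.20846348 -0.32863929]
[[320.96046074 253.82095501]
 [320.93685514 246.32740866]]
grasp 0.0422126921496398 30.026697860303102
lifted 0.041852216128754394 [ 0.48282441 -0.42477576  0.15880124] 46.1583
[ 0.53523153 -0.21140485  0.16969664] [[319.8 256.4]
 [320.1 344.4]
 [320.  280.7]
 [320.1 300.2]] [ 0.14931959 -0.01929777  0.4945834 ]
```

View pics/m4.png

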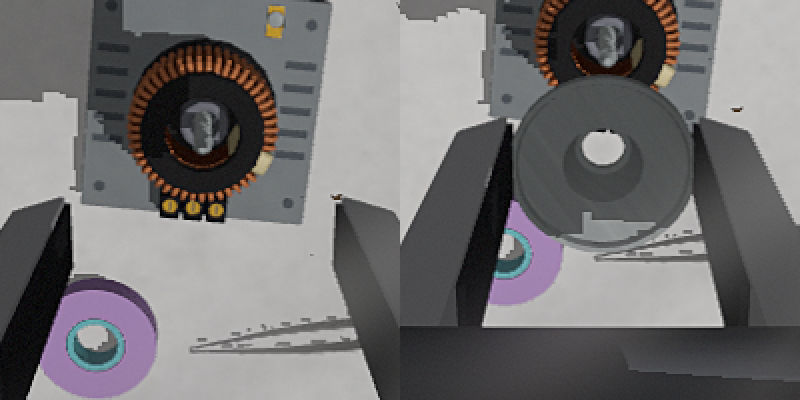

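Small pad centred on the choke (left). The washer is held level and hollow side up, centred in x and 0.7 mm long in y. Lowering it now.

```bash
python3 - <<'E'
from h import *
xy=STUD+[0,-.0008]
robot.move_linear([*xy,.135],.1); robot.pause(.2)
hit=robot.move_linear([*xy,.0675],.03,threshold=6); robot.pause(.1); s=robot.get_state(); print(hit,s["ee_pos"],s["force"],s["time"])
E
```

```text
True [ 0.53569766 -0.21043922  0.06911332] [-1.3286405   0.80037014  7.59928307] 50.0167
```

```bash
python3 - <<'E'
from h import *
xy=STUD+[0,-.0008]
robot.gripper_to(.062); robot.move_linear([*xy,.17],.15); snap("p_wash")
robot.move_ptp([.40,-.30,.3],down(0)); robot.pause(.3)
f=robot.grab_frame("side")[:,:,::-1]; cv2.imwrite("pics/side_f.png",f)
a=cv2.resize(cv2.imread("pics/p_wash.png")[180:380,220:420],(400,400),interpolation=0)
b=cv2.resize(f[225:335,225:335],(400,400),interpolation=0)
cv2.imwrite("pics/m5.png",np.hstack([a,b])); print(robot.get_state()["time"])
i=robot.camera_info("side"); K=np.array([[i["fx"],0,i["cx"]],[0,i["fy"],i["cy"]],[0,0,1]])
p=cv2.projectPoints(np.array([[*STUD,z] for z in(.012,.044,.050,.054,.068)]),np.array(i["rvec"]),np.array(i["tvec"]),K,np.array(i["dist"]))[0].reshape(-1,2)
print(((p-225)*400/110+[400,0]).round())
E
```

```text
52.7083
[[617. 245.]
 [617. 166.]
 [617. 151.]
 [617. 141.]
 [617. 105.]]
```

View pics/m5.png

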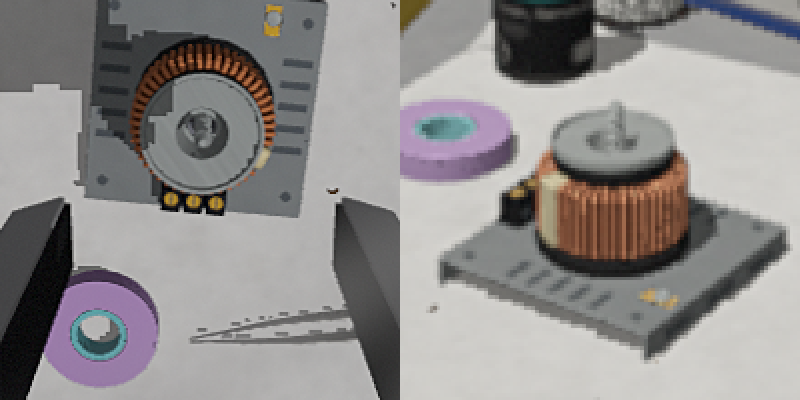

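The stack is complete and level. The stud projects through the washer at tile (617,105), as predicted, and the flange lies flat on the small pad. The bottle is still standing, so I'm handing in.

```bash
python3 -c "
from rig import robot
print(robot.sign_off())"
```

```text
the job is handed in; nothing more can be done
None
```

The choke is mounted on the stud with its full kit in the order you asked, the stack is standing by itself ready for its nut, and I handed the job in at about 53 s with the bottle untouched.

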